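# Fit the bottle carousel to the paint mixer's spindle

### The job

Get the paint-bottle mixer ready: first pull its speed fader all the way back to zero (the end of its slot nearest the robot). Then lift the bottle carousel by its handle out of its stand, put its shaft into the mixer's drive hub, turn it until the key drops into the keyway, and push it fully home against the ejector spring. Finish still gripping the handle and holding the carousel pressed home, so that the set screw can be tightened, and do not knock the paint bottles or the water cup about on the way.

Things in the scene. Friction and masses are not known exactly. Their poses are not given: they have to be found in the camera images.
- fader_cap (a point): centre of the cap of the mixer's speed fader: black block with a white line across its top, 16 mm along the slot, 26 mm across it, 22 mm tall; its top is 11 mm above this point, the flat control deck 14 mm below (65 mm above the table). The slot runs along this point's x axis (the mixer's x, roughly away from the robot). It lies 160 mm to the right (mixer's -y) of the hub's axis
- fader (a joint): position of the fader cap along the slot's +x, in m: 0 = zero speed, at the stop at the end nearest the robot (short scale ticks); 0.070 = full speed, far end (long ticks). It slides with about 1.5 N of friction and stays where it is left
- hub_mouth (a point): centre of the bore at the top face of the drive hub, an upright steel boss, 56 mm diameter, its top 95 mm above the table, in a round drip well (rim 228 mm across, 65 mm above the table). Bore 21.5 mm diameter, 50 mm deep, with one keyway 9.2 mm wide reaching 16.7 mm from the axis along this point's x axis; z up. A set screw sticks out of the hub's side under the keyway
- hub (a joint): angle of the hub about the upright axis in the mixer, rad, counterclockwise from above; 0 = keyway along the mixer's x. It starts between -0.7 and 0.7; the motor's gearing holds it: it turns only under more than about 0.25 N m
- ejector (a joint): travel of the sprung ejector plunger in the bore, in m: 0 = up, its top 30 mm below the hub's mouth; 0.012 when the carousel is fully home. It pushes up with 6 N at 0 and 13 N at 0.012: more than the carousel's weight, so the carousel rises again if it is let go
- carousel_grip (a point): centre of the carousel's handle, a black bar along x: 60 mm long plus a 15 mm pointed nose at its +x end (straight above the key), 16 mm thick (y), 24 mm tall. It stands on a column over an aluminium disc, 144 mm diameter, with six grey bottle cups (33 mm outside) around it. This point is 31 mm above the cups' tops and 62 mm above the seat face. z up. Mass 0.3 to 0.55 kg
- carousel_seat (a point): centre of the underside of the carousel's collar (48 mm diameter), axes as carousel_grip; it lies on the hub's top face when fully home. Below it the shaft: 20 mm diameter, 42 mm long, the last 5 mm tapered to 14 mm. One key, 7 mm wide, reaches 15 mm from the axis towards +x and runs from the collar down 28 mm
- carousel_tip (a point): centre of the shaft's lower end, 104 mm below the handle's centre. The lowest 14 mm of the shaft have no key and enter the bore at any angle; then the key rests on the hub's top face (seat face 28 mm above it) until it is turned over the keyway
- stand_top (a point): centre of the mouth of the carousel's stand: fixed upright grey tube, 50 mm outside and 35 mm inside diameter, top 62 mm above the table, on a black foot 110 mm square. The carousel hangs in it at the start, collar on the tube's top, shaft loosely inside (1 to 2 mm of play)
- bottle0: paint dropper bottle, a bystander, standing; 25 mm diameter, 106 mm tall; origin at the centre of its underside; at the start it stands beyond the gap between stand and mixer
- bottle1: paint dropper bottle, a bystander, standing; 25 mm diameter, 106 mm tall; origin at the centre of its underside; at the start it stands between stand and mixer, on the robot's side
- bottle2: paint dropper bottle, a bystander, standing; 25 mm diameter, 106 mm tall; origin at the centre of its underside; at the start it stands left of the mixer, on the robot's side
- bottle3: paint dropper bottle, a bystander, standing; 25 mm diameter, 106 mm tall; origin at the centre of its underside; at the start it stands right of the stand
- bottle4: paint dropper bottle, a bystander, standing; 25 mm diameter, 106 mm tall; origin at the centre of its underside; at the start it stands beyond the stand
- cup: white enamel water cup, a bystander, left of the mixer: 78 mm across the rim, 72 mm tall; origin at the centre of its underside
Things that resemble listed ones, but are neither listed nor needed, are in the scene too. Leave any green look-alike of the part that bears carousel_grip alone.

How it is judged:
On the way, in this order (a step that is already met when the one before it is completed fails the run):
1. the speed fader is at zero (within 3 mm of the stop) while the hub is still bare (value of joint fader below 0.003 m and horizontal distance between carousel_seat and hub_mouth above 0.08 m), for 0.2 s.
2. the shaft is in the hub's bore and its key has entered the keyway (seat face less than 24 mm above the hub) (horizontal distance between carousel_seat and hub_mouth below 0.003 m and angle between the x axis of carousel_seat and the x axis of hub_mouth, either way round below 0.15 rad and z of carousel_seat in the frame of hub_mouth below 0.024 m).
At the end, for the whole second after the job is handed in: the carousel is fully home on the hub (collar within 2.5 mm of the hub's top face, axis within 3 mm, key in the keyway, upright within 0.06 rad), at rest and pressed into the hub with more than 8 N while the fingers still hold it (over 3 N), and the fader is still within 4 mm of zero (horizontal distance between carousel_seat and hub_mouth below 0.003 m and z of carousel_seat in the frame of hub_mouth below 0.0025 m and angle between the x axis of carousel_seat and the x axis of hub_mouth, either way round below 0.15 rad and angle between carousel_seat's own z axis and vertical below 0.06 rad and value of joint fader below 0.004 m and contact force between carousel and hub above 8 N and contact force between the fingers and carousel above 3 N and linear speed of carousel below 0.01 m/s); the arm keeps its last pose, push and grip.
It fails at once if a paint bottle knocked over or shifted by more than 30 mm (distance of any of bottle0, bottle1, bottle2, bottle3, bottle4 from where it was at the start of the episode above 0.03 m or angle between any of bottle0, bottle1, bottle2, bottle3, bottle4's own z axis and vertical above 0.5 rad).
It fails at once if the water cup knocked over or shifted by more than 30 mm (distance of cup from where it was at the start of the episode above 0.03 m or angle between cup's own z axis and vertical above 0.5 rad).
It also fails if it takes over 64 s, if anything falls off the work surface, if the arm or the gripper's body presses on something with over 40 N, if the wrist force passes 120 N, or if a joint passes its speed limit or range.

### The arm

A 6-joint arm with a two-finger parallel gripper is mounted at the origin on the work surface. World frame = base frame: x ahead of the robot, y to its left, z up, the work surface at z = 0. Lengths are in m, angles in rad, forces in N, time in s.
With the tool pointing down it reaches from about 0.3 to 0.875 m from the base axis. Payload 6.4 kg.
Tool frame: the origin (TCP) lies midway between the tips of the shut fingers; the grasp point (between the pads) lies 19 mm behind it (ctrl.pinch_z is the distance from the TCP to the grasp point, in m); z points along the fingers, y is the line along which they close (so a half turn about z gives the same grasp; the last joint's range is limited). The gripper opens to 85 mm and grips with 20 to 120 N. Pads are 22 mm wide; open, the fingers measure 114 mm over their backs; the gripper's body (76 mm by 85 mm) begins 54 mm behind the grasp point. The pads swing forward as they close: fully open they stand 13 mm farther back than shut.
Start: joints at [-1.329, 0.181, 1.607, -0, 1.354, -0.206], TCP at [0.249, -0.518, 0.2] pointing down, gripper open.
Joint ranges: [-2.99, 2.99], [-0.89, 2.07], [0.3, 2.58], [-1.14, 4.28], [0, 2.63], [-3.12, 3.12]. Speed limits (rad/s): [2.57, 2.57, 3.01, 3.14, 3.14, 3.14].

### API

Orientations are given as a unit quaternion [w, x, y, z].
In Python, from bench import ctrl gives the robot as it stands.
- The arm moves only by the tool apply_moves, never from a script. Its argument "moves" is a list of rows, each an object with "jaw": the opening, from 0 (shut) to 1 (fully open); "offset": the shift along the tool's x, y, z in mm, a list of three; "rot": the turn, a rotation vector about the tool's x, y, z in degrees, a list of three. In form: [{"jaw": jaw, "offset": [dx, dy, dz], "rot": [ax, ay, az]}, ...]. A call has exactly 5 rows; each row shifts and turns the commanded pose from where the row before left it, along the tool's axes as they then stand; what a row does not reach is not made up. A row lasts 1/8 s, in which the tool goes at most 62.5 mm and 10.7 degrees, less where a joint would pass 70% of its speed; a pose out of reach is approached as far as the arm can. A call is refused whole if a number of a shift passes 62.5 or a number of a turn 10.7, either way. A call with a gripper value outside its range is refused whole. The fingers move at their own pace and stop on an object; the grip force is fixed at half the most. Time passes only in rows, so rows that do not move let the fingers close, or fill a call up. It gives the time, the measured TCP pose, the force, the opening and the grip force at its end, in the units of the state.
- ctrl.get_obs(): the state, without advancing time (a new reading comes with each control period).
- ctrl.camera(name): name is "side" or "top" or "wrist"; returns (picture, depth): 400x640x3 uint8, red, green, blue; 400x640 float32, m along the optical axis (not along the pixel's ray), 0 where there is no reading.
- ctrl.camera_params(name): a dict with "K" (3x3 intrinsics, pixels), "cam_to_world" (4x4, takes a point from camera to world coordinates); the wrist camera has in their place "mount" (4x4, takes a point from camera to tool coordinates, whose origin is the TCP and whose axes are the flange's). Camera axes: x right, y down, z forward; pixel columns grow to the right and rows downward; lengths in m; the calibration is good to about 2 mm. The wrist camera is an equidistant fisheye: a pixel r from the principal point sees the ray r / f radians off the axis. A picture is of the moment at which its call begins: read the wrist's pose just before it. camera_params takes no time and is no camera call.
- ctrl.hand_in(): hands the job in; it is judged then, once.
Trained networks look in the newest picture that a camera, given by its name, has taken for a name from the list of things; names that differ only in an ending like _2 or _b are one class to them, and where a whole thing is asked for, a point or a joint stands for the part that bears it (a point fixed in the world has none). Each returns a list of dicts, best first, with "score" (0 to 1); they miss things now and then, are a little off and sometimes report something else, mostly with a low value. They report only what shows in the picture. A call takes as long as a camera call. They do not tell look-alikes from the thing itself.
- ctrl.outline_of(camera, target): "region" (400x640 bool, what is visible of it) and "position" ([column, row] in pixels, amid what is visible of it).
The state is a dict: "time_s": time; "q": joint angles; "dq": joint speeds; "joint_efforts": joint torques, N m; "eef_pos": TCP position; "eef_rot": TCP orientation; "wrist_force": force on the tool from outside, world axes, zero at the start; "torque": the same for the moment, N m; "opening": opening from 0.0 (shut) to 1.0 (fully open); "grasp_force": force on a finger pad.
Only numpy, scipy, OpenCV 4.12 (cv2) and the standard library are available. Lean on these libraries where they do the work, as an engineer would, in place of code of your own. Each camera call takes 0.05 s, during which the arm holds its last target. There are 200 camera calls.

## Working session

There is one attempt and no reset: what is moved stays moved. The work goes in short steps, Python scripts to look and compute and a tool call to move; the robot and the scene stay as the last step left them, time stands still between calls to the robot, and variables do not carry over. Pictures are saved under pics/ and viewed, at most 10 in all, crops included, and the job is handed in when it is done.

Besides the shell and the picture viewer there is one more tool, called as a command line: name --argument value ..., lists and objects as JSON in quotes. apply_moves: Moves the arm, as the interface text tells. Its arguments: {"type":"object","properties":{"moves":{"type":"array"}},"required":["moves"]}

```bash
ls; mkdir -p pics; cat > h.py <<'E'
import numpy as np, cv2
from scipy.spatial.transform import Rotation as R
from bench import ctrl
def Rq(q): return R.from_quat([q[1],q[2],q[3],q[0]])
def pts(cam,depth,mask=None):
    P=ctrl.camera_params(cam);K=np.array(P["K"]);T=np.array(P["cam_to_world"])
    v,u=np.mgrid[0:400,0:640];X=np.stack([(u-K[0,2])/K[0,0]*depth,(v-K[1,2])/K[1,1]*depth,depth],-1)
    return X@T[:3,:3].T+T[:3,3]
def proj(cam,p):
    P=ctrl.camera_params(cam);K=np.array(P["K"]);T=np.array(P["cam_to_world"])
    c=(np.asarray(p)-T[:3,3])@T[:3,:3];return (c@K.T)[...,:2]/c[...,2:]
E
python3 - <<'E'
from h import *
for c in ["top","side"]:
    im,d=ctrl.camera(c);np.savez(f"{c}0.npz",im=im,d=d)
    cv2.imwrite(f"pics/{c}0.png",im[...,::-1])
    W=pts(c,d);P=ctrl.camera_params(c);print(c,np.round(P["K"],1).tolist(),np.round(P["cam_to_world"],3).tolist())
    for n in ["fader_cap","hub_mouth","carousel_grip","stand_top","bottle0","cup"]:
        for o in ctrl.outline_of(c,n)[:6]:
            m=o["region"]&(d>0)
            if m.sum()<5: continue
            w=W[m];print(n,round(o["score"],2),np.round(o["position"]),m.sum(),"med",np.round(np.median(w,0),3),"zmax",np.round(np.percentile(w[:,2],98),3))
s=ctrl.get_obs();print(s["time_s"],s["eef_rot"],s["opening"])
P=ctrl.camera_params("wrist");print(P)
E
```

```text
pics
top [[412.7, 0.0, 322.3], [0.0, 412.7, 189.2], [0.0, 0.0, 1.0]] [[-0.022, -0.989, 0.146, 0.303], [-1.0, 0.021, -0.007, -0.086], [0.004, -0.146, -0.989, 1.473], [0.0, 0.0, 0.0, 1.0]]
fader_cap 0.37 [290. 151.] 43 med [0.633 0.016 0.089] zmax 0.095
hub_mouth 0.65 [244. 162.] 257 med [0.597 0.171 0.093] zmax 0.1
carousel_grip 0.84 [460. 166.] 1364 med [ 0.599 -0.582  0.054] zmax 0.117
carousel_grip 0.72 [392. 184.] 1335 med [ 0.518 -0.334  0.073] zmax 0.138
carousel_grip 0.71 [283. 236.] 1092 med [0.358 0.038 0.052] zmax 0.118
bottle0 0.57 [369. 128.] 65 med [ 0.715 -0.259  0.061] zmax 0.107
bottle0 0.47 [348. 130.] 67 med [ 0.715 -0.185  0.075] zmax 0.11
bottle0 0.47 [425. 160.] 82 med [ 0.602 -0.459  0.065] zmax 0.104
bottle0 0.46 [340. 224.] 26 med [ 0.385 -0.153  0.095] zmax 0.107
cup 0.86 [192. 250.] 465 med [0.309 0.36  0.048] zmax 0.077
side [[397.4, 0.0, 318.1], [0.0, 397.4, 200.1], [0.0, 0.0, 1.0]] [[0.989, -0.104, 0.101, 0.406], [-0.145, -0.73, 0.668, -0.93], [0.004, -0.676, -0.737, 1.009], [0.0, 0.0, 0.0, 1.0]]
fader_cap 0.61 [323. 144.] 284 med [0.598 0.156 0.086] zmax 
[... 713 characters left out ...]
6 med [0.312 0.339 0.049] zmax 0.076
cup 0.5 [330. 270.] 1880 med [ 0.52  -0.349  0.075] zmax 0.137
0.7 [-1.54729570e-05  9.75043991e-01  2.22011746e-01  7.69384773e-06] 0.9972238670075848
{'K': array([[309.70691629,   0.        , 314.6619933 ],
       [  0.        , 309.70691629, 198.49632689],
       [  0.        ,   0.        ,   1.        ]]), 'mount': array([[-1.02910474e-03, -9.61083231e-01, -2.76257062e-01,
         7.01046790e-02],
       [ 9.99997809e-01, -1.49270319e-03,  1.46787026e-03,
        -1.98007314e-04],
       [-1.82311529e-03, -2.76254946e-01,  9.61082661e-01,
        -1.73412956e-01],
       [ 0.00000000e+00,  0.00000000e+00,  0.00000000e+00,
         1.00000000e+00]])}
```

```bash
python3 - <<'E'
from h import *
a=np.load("top0.npz")["im"][100:290,170:500,::-1]
cv2.imwrite("pics/t1.png",cv2.resize(a,None,fx=2.42,fy=2.42,interpolation=cv2.INTER_CUBIC))
b=np.load("side0.npz")["im"][90:400,200:480,::-1]
cv2.imwrite("pics/s1.png",cv2.resize(b,None,fx=1.93,fy=1.93,interpolation=cv2.INTER_CUBIC))
E
```

```text
(no output)
```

View pics/t1.png

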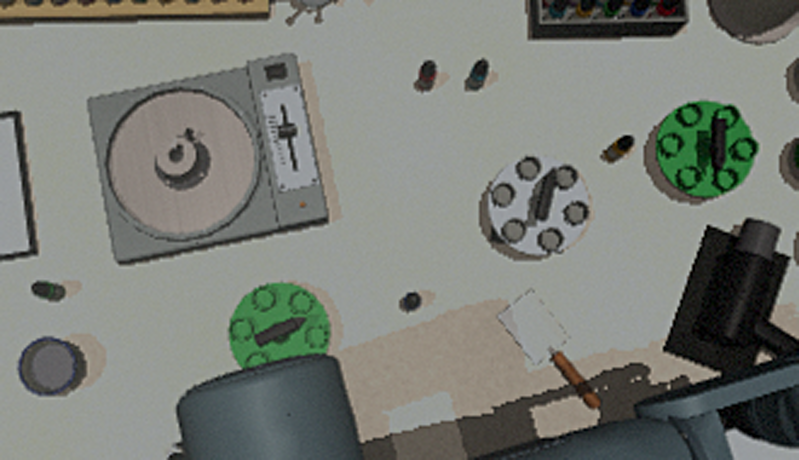

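View pics/s1.png

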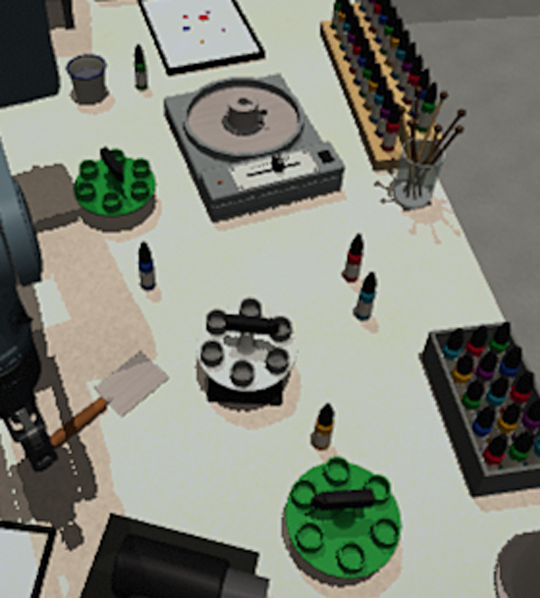

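The top view shows three carousels. The white aluminium one on a black-footed stand, at full-picture px (392,184), fits the description. The green ones at (460,166) and (283,236) are look-alikes to be left alone. The fader cap is at (290,151) and the hub at (244,162). Next I'll measure the mixer's yaw, the slot, the hub and the carousel.

```bash
python3 - <<'E'
from h import *
A={}
for c in ["top","side"]:
    z=np.load(f"{c}0.npz");im=z["im"].astype(int);d=z["d"];W=pts(c,d)
    near=np.hypot(W[...,0]-.6,W[...,1]-.12)<.26
    m=near&(W[...,2]>.058)&(W[...,2]<.075)&(d>0)
    r=cv2.minAreaRect((W[m][:,:2]*1000).astype(np.float32));print(c,"deck",m.sum(),r,np.median(W[m][:,2]))
    h=(np.hypot(W[...,0]-.6,W[...,1]-.165)<.06)&(W[...,2]>.086)&(W[...,2]<.105)
    w=W[h];print(" hub",h.sum(),cv2.minEnclosingCircle((w[:,:2]*1000).astype(np.float32)),w.mean(0).round(4),np.median(w[:,2]))
    f=(np.hypot(W[...,0]-.63,W[...,1]-.01)<.06)&(W[...,2]>.076)&(W[...,2]<.11)
    w=W[f];print(" fader",f.sum(),w.mean(0).round(4),w.min(0).round(3),w.max(0).round(3))
    g=(np.hypot(W[...,0]-.52,W[...,1]+.345)<.085)&(W[...,2]>.122)&(W[...,2]<.16)&(im.sum(-1)<200)
    w=W[g];print(" handle",g.sum(),w.mean(0).round(4),cv2.minAreaRect((w[:,:2]*1000).astype(np.float32)),np.percentile(w[:,2],[50,90]))
    g=(np.hypot(W[...,0]-.52,W[...,1]+.345)<.1)&(W[...,2]>.06)&(W[...,2]<.16)
    w=W[g];print(" disc",g.sum(),cv2.minEnclosingCircle((w[:,:2]*1000).astype(np.float32)))
s=ctrl.get_obs();print(np.round(s["wrist_force"],2))
E
```

```text
top deck 2070 ((598.249755859375, 133.51809692382812), (516.319091796875, 306.2658386230469), 10.391180992126465) 0.06513766416746802
 hub 187 ((599.6079711914062, 172.95819091796875), 29.513965606689453) [0.5969 0.1732 0.0943] 0.09453514319307632
 fader 39 [0.6331 0.0171 0.0888] [0.625 0.005 0.08 ] [0.642 0.029 0.095]
 handle 97 [ 0.5247 -0.3368  0.1347] ((526.4760131835938, -338.24603271484375), (15.573902130126953, 70.00347137451172), 74.54097747802734) [0.13508823 0.13888896]
 disc 1356 ((520.6503295898438, -338.3774108886719), 72.59172058105469)
side deck 1837 ((600.8831787109375, 131.1811981201172), (512.0676879882812, 312.7536926269531), 10.456570625305176) 0.06514710261579815
 hub 146 ((602.2766723632812, 171.93063354492188), 31.28382110595703) [0.5997 0.1681 0.0934] 0.09416356315169538
 fader 45 [0.6355 0.0114 0.0865] [ 0.627 -0.     0.076] [0.646 0.03  0.094]
 handle 202 [ 0.528  -0.3437  0.1334] ((530.2070922851562, -341.83148193359375), (19.494699478149414, 74.58187866210938), 73.53775024414062) [0.13506367 0.13754218]
 disc 1903 ((523.330322265625, -339.68597412109375), 72.51790618896484)
[ 0.03 -0.24  0.03]
```

```bash
cat >> h.py <<'E'
def state(s=None):
    s=s or ctrl.get_obs();M=Rq(s["eef_rot"]).as_matrix();yaw=np.degrees(np.arctan2(M[1,0],M[0,0]))
    print("t",round(s["time_s"],2),"tcp",np.round(s["eef_pos"],4),"yaw",round(yaw,2),"tilt",round(np.degrees(np.arccos(-M[2,2])),2),"F",np.round(s["wrist_force"],1),"op",round(s["opening"],3),"g",round(s["grasp_force"],1),"q6",round(s["q"][5],2))
    return np.array(s["eef_pos"]),yaw
def plan(way,p=None,yaw=None):
    """way: list of (x,y,z,yaw,nrows); prints rows in tool axes"""
    p0,y0=state()
    p=p0 if p is None else np.array(p);yaw=y0 if yaw is None else yaw
    for x,y,z,yt,n in way:
        d=(np.array([x,y,z])-p)/n;dy=((yt-yaw+180)%360-180)/n
        for k in range(n):
            f=np.radians(yaw);o=[d[0]*np.cos(f)+d[1]*np.sin(f),d[0]*np.sin(f)-d[1]*np.cos(f),-d[2]]
            print(np.round(np.array(o)*1000,1).tolist(),"rot",round(-dy,2));p=p+d;yaw+=dy
E
python3 -c "
from h import *
plan([(.3,-.46,.23,20,2),(.664,.021,.2,10.4,11),(.664,.021,.13,10.4,2)])"
```

```text
t 0.7 tcp [ 0.249  -0.5183  0.2005] yaw 25.65 tilt 0.0 F [ 0.  -0.2  0. ] op 0.997 g 0.0 q6 -0.21
[35.6, -15.2, -14.8] rot 2.83
[34.8, -17.0, -14.8] rot 2.83
[46.1, -29.8, 2.7] rot 0.87
[45.6, -30.5, 2.7] rot 0.87
[45.1, -31.2, 2.7] rot 0.87
[44.6, -31.8, 2.7] rot 0.87
[44.2, -32.5, 2.7] rot 0.87
[43.7, -33.2, 2.7] rot 0.87
[43.1, -33.9, 2.7] rot 0.87
[42.6, -34.5, 2.7] rot 0.87
[42.1, -35.1, 2.7] rot 0.87
[41.6, -35.8, 2.7] rot 0.87
[41.0, -36.4, 2.7] rot 0.87
[-0.0, 0.0, 35.0] rot -0.0
[-0.0, 0.0, 35.0] rot -0.0
```

apply_moves --moves '[{"jaw": 0,"offset": [36,-15,-15],"rot": [0,0,2.8]},{"jaw": 0,"offset": [35,-17,-15],"rot": [0,0,2.8]},{"jaw": 0,"offset": [46,-30,2.7],"rot": [0,0,0.9]},{"jaw": 0,"offset": [45.6,-30.5,2.7],"rot": [0,0,0.9]},{"jaw": 0,"offset": [45,-31,2.7],"rot": [0,0,0.9]}]'

```text
time_s: 1.32
eef_pos: [0.4005, -0.3273, 0.2226]
eef_rot: [0.0, 0.989, 0.15, 0.0]
wrist_force: [0.9, -0.2, -0.3]
opening: -0.001
grasp_force: 0.0
```

apply_moves --moves '[{"jaw": 0,"offset": [44.6,-32,2.7],"rot": [0,0,0.9]},{"jaw": 0,"offset": [44,-32.5,2.7],"rot": [0,0,0.9]},{"jaw": 0,"offset": [43.7,-33,2.7],"rot": [0,0,0.9]},{"jaw": 0,"offset": [43,-34,2.7],"rot": [0,0,0.9]},{"jaw": 0,"offset": [42.6,-34.5,2.7],"rot": [0,0,0.9]}]'

```text
time_s: 1.95
eef_pos: [0.5661, -0.1087, 0.2091]
eef_rot: [0.0, 0.994, 0.112, 0.0]
wrist_force: [0.0, -0.9, -0.4]
opening: 0.001
grasp_force: 0.0
```

```bash
python3 - <<'E'
from h import *
plan([(.664,.021,.2,10.4,3)])
s=ctrl.get_obs();im,d=ctrl.camera("wrist");np.savez("w0.npz",im=im,d=d,p=s["eef_pos"],q=s["eef_rot"]);cv2.imwrite("pics/w0.png",im[...,::-1])
E
```

```text
t 1.95 tcp [ 0.5661 -0.1087  0.2091] yaw 12.83 tilt 0.04 F [ 0.  -0.9 -0.4] op 0.001 g 0.0 q6 0.95
[41.4, -34.9, 3.0] rot 0.81
[40.9, -35.5, 3.0] rot 0.81
[40.4, -36.1, 3.0] rot 0.81
```

View pics/w0.png

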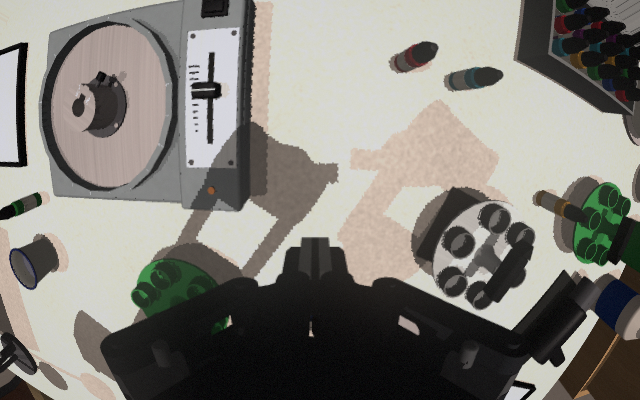

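The wrist view shows the fader cap at (205,90), its slot from (211,50) to (211,143), and the hub at (95,102). The aluminium carousel is at (485,250). I'll carry on to beyond the cap.

apply_moves --moves '[{"jaw": 0,"offset": [41.4,-35,3],"rot": [0,0,0.8]},{"jaw": 0,"offset": [41,-35.5,3],"rot": [0,0,0.8]},{"jaw": 0,"offset": [40.4,-36,3],"rot": [0,0,0.8]},{"jaw": 0,"offset": [0,0,40],"rot": [0,0,0]},{"jaw": 0,"offset": [0,0,30],"rot": [0,0,0]}]'

```text
time_s: 2.62
eef_pos: [0.6627, 0.0206, 0.1282]
eef_rot: [-0.0, 0.996, 0.092, -0.0]
wrist_force: [-0.3, -0.1, -1.1]
opening: -0.001
grasp_force: 0.0
```

```bash
cat >> h.py <<'E'
P_=ctrl.camera_params("wrist");KW=np.array(P_["K"]);MW=np.array(P_["mount"])
def wpts(d,p,q):
    v,u=np.mgrid[0:400,0:640];x=(u-KW[0,2])/KW[0,0];y=(v-KW[1,2])/KW[1,1];r=np.hypot(x,y)+1e-9
    t=np.tan(np.minimum(r,1.5))/r;X=np.stack([x*t*d,y*t*d,d],-1)
    X=X@MW[:3,:3].T+MW[:3,3];return X@Rq(q).as_matrix().T+p
def wproj(pt,p,q):
    X=(np.asarray(pt)-p)@Rq(q).as_matrix();c=(X-MW[:3,3])@MW[:3,:3]
    r=np.hypot(c[...,0],c[...,1]);k=np.arctan2(r,c[...,2])/r
    return np.stack([c[...,0]*k*KW[0,0]+KW[0,2],c[...,1]*k*KW[1,1]+KW[1,2]],-1)
def wshot(name):
    s=ctrl.get_obs();im,d=ctrl.camera("wrist");np.savez(name+".npz",im=im,d=d,p=s["eef_pos"],q=s["eef_rot"]);cv2.imwrite(f"pics/{name}.png",im[...,::-1]);return im,d,np.array(s["eef_pos"]),s["eef_rot"]
E
python3 - <<'E'
from h import *
z=np.load("w0.npz");im=z["im"].astype(int);d=z["d"];W=wpts(d,z["p"],z["q"])
def near(x,y,r,a,b): return (np.hypot(W[...,0]-x,W[...,1]-y)<r)&(W[...,2]>a)&(W[...,2]<b)&(d>0)
m=near(.633,.015,.03,.086,.11);w=W[m];print("fader",m.sum(),w.mean(0),w.min(0),w.max(0))
m=near(.6,.17,.05,.088,.105);w=W[m];print("hub",m.sum(),w.mean(0),cv2.minEnclosingCircle((w[:,:2]*1000).astype(np.float32)))
m=near(.6,.02,.08,.058,.07)&(im.sum(-1)<150);w=W[m];print("slot dark",m.sum())
for v,u in [(50,211),(143,211),(90,205)]: print(W[v,u].round(4))
m=near(.52,-.34,.1,.06,.15);w=W[m];print("disc",cv2.minEnclosingCircle((w[:,:2]*1000).astype(np.float32)))
m=near(.52,-.34,.08,.128,.15);w=W[m];print("handle",m.sum(),w.mean(0),cv2.minAreaRect((w[:,:2]*1000).astype(np.float32)))
state()
E
```

```text
fader 382 [0.63593543 0.01741176 0.08944604] [0.62612665 0.00422251 0.0861092 ] [0.6457464  0.03117008 0.09249941]
hub 1247 [0.59998088 0.17143349 0.09394262] ((600.0113525390625, 173.99386596679688), 29.133846282958984)
slot dark 626
[0.6791 0.0275 0.065 ]
[0.5814 0.007  0.0659]
[0.6356 0.0152 0.0904]
disc ((522.4044189453125, -335.9871826171875), 72.05189514160156)
handle 852 [ 0.52919404 -0.33538396  0.1343957 ] ((529.3929443359375, -337.8292541503906), (18.46202850341797, 74.39398956298828), 72.7112808227539)
t 2.62 tcp [0.6627 0.0206 0.1282] yaw 10.56 tilt 0.06 F [-0.3 -0.1 -1.1] op -0.001 g 0.0 q6 1.24
```

apply_moves --moves '[{"jaw": 0,"offset": [0,0,30],"rot": [0,0,0]},{"jaw": 0,"offset": [0,0,24],"rot": [0,0,0]},{"jaw": 0,"offset": [-10,0,0],"rot": [0,0,0]},{"jaw": 0,"offset": [-14,0,0],"rot": [0,0,0]},{"jaw": 0,"offset": [-14,0,0],"rot": [0,0,0]}]'

```text
time_s: 3.25
eef_pos: [0.6255, 0.0123, 0.0775]
eef_rot: [0.0, 0.996, 0.091, 0.001]
wrist_force: [0.1, -0.1, 0.1]
opening: -0.001
grasp_force: 0.0
```

apply_moves --moves '[{"jaw": 0,"offset": [-4,0,0],"rot": [0,0,0]},{"jaw": 0,"offset": [-2,0,0],"rot": [0,0,0]},{"jaw": 0,"offset": [-2,0,0],"rot": [0,0,0]},{"jaw": 0,"offset": [0,0,0],"rot": [0,0,0]},{"jaw": 0,"offset": [0,0,0],"rot": [0,0,0]}]'

```text
time_s: 3.88
eef_pos: [0.6178, 0.0112, 0.0758]
eef_rot: [-0.0, 0.996, 0.091, -0.0]
wrist_force: [0.2, -0.6, -0.0]
opening: 0.0
grasp_force: 0.0
```

apply_moves --moves '[{"jaw": 0,"offset": [-2,0,0],"rot": [0,0,0]},{"jaw": 0,"offset": [-2,0,0],"rot": [0,0,0]},{"jaw": 0,"offset": [-2,0,0],"rot": [0,0,0]},{"jaw": 0,"offset": [-2,0,0],"rot": [0,0,0]},{"jaw": 0,"offset": [0,0,0],"rot": [0,0,0]}]'

```text
time_s: 4.5
eef_pos: [0.6096, 0.0097, 0.0759]
eef_rot: [-0.0, 0.996, 0.091, -0.0]
wrist_force: [-0.5, -0.1, -0.1]
opening: 0.001
grasp_force: 0.0
```

```bash
python3 - <<'E'
from h import *
state();im,d=ctrl.camera("top");np.savez("top1.npz",im=im,d=d);W=pts("top",d)
s,ds=ctrl.camera("side");W2=pts("side",ds)
a=im[120:190,250:320,::-1];b=s[100:170,290:360,::-1]
cv2.imwrite("pics/f1.png",np.hstack([cv2.resize(x,None,fx=5.7,fy=5.7,interpolation=cv2.INTER_CUBIC) for x in (a,b)]))
E
```

```text
t 4.5 tcp [0.6096 0.0097 0.0759] yaw 10.46 tilt 0.0 F [-0.5 -0.1 -0.1] op 0.001 g 0.0 q6 1.21
```

View pics/f1.png

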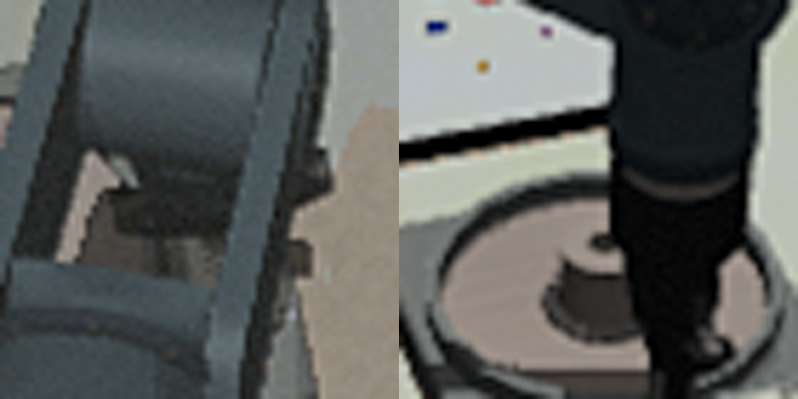

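The arm hides the cap in both views, so I'll keep pushing until the stop shows in the wrist force.

apply_moves --moves '[{"jaw": 0,"offset": [-2,0,0],"rot": [0,0,0]},{"jaw": 0,"offset": [-1,0,0],"rot": [0,0,0]},{"jaw": 0,"offset": [-1,0,0],"rot": [0,0,0]},{"jaw": 0,"offset": [-1,0,0],"rot": [0,0,0]},{"jaw": 0,"offset": [0,0,0],"rot": [0,0,0]}]'

```text
time_s: 5.22
eef_pos: [0.6048, 0.0088, 0.0759]
eef_rot: [-0.0, 0.996, 0.091, -0.0]
wrist_force: [0.5, -0.1, -0.6]
opening: 0.0
grasp_force: 0.0
```

apply_moves --moves '[{"jaw": 0,"offset": [-1,0,0],"rot": [0,0,0]},{"jaw": 0,"offset": [-1,0,0],"rot": [0,0,0]},{"jaw": 0,"offset": [-1,0,0],"rot": [0,0,0]},{"jaw": 0,"offset": [-1,0,0],"rot": [0,0,0]},{"jaw": 0,"offset": [0,0,0],"rot": [0,0,0]}]'

```text
time_s: 5.85
eef_pos: [0.6009, 0.0081, 0.0759]
eef_rot: [-0.0, 0.996, 0.091, 0.0]
wrist_force: [-0.7, 0.7, 0.2]
opening: -0.003
grasp_force: 0.0
```

```bash
python3 - <<'E'
from h import *
state();im,d,p,q=wshot("w1")
c=wproj(np.array([.596,.01,.09]),p,q);print("zero cap expected px",c)
o=ctrl.outline_of("wrist","fader_cap");print([(round(a["score"],2),np.round(a["position"])) for a in o])
u,v=c.astype(int);u0=max(0,min(u-70,500));v0=max(0,min(v-90,260))
cv2.imwrite("pics/f2.png",cv2.resize(im[v0:v0+140,u0:u0+140,::-1],None,fx=4,fy=4,interpolation=cv2.INTER_CUBIC));print(u0,v0)
E
```

```text
t 5.85 tcp [0.6009 0.0081 0.0759] yaw 10.45 tilt 0.0 F [-0.7  0.7  0.2] op -0.003 g 0.0 q6 1.2
zero cap expected px [309.75114684 247.43220526]
[(0.71, array([601., 337.])), (0.63, array([303., 174.]))]
239 157
```

View pics/f2.png

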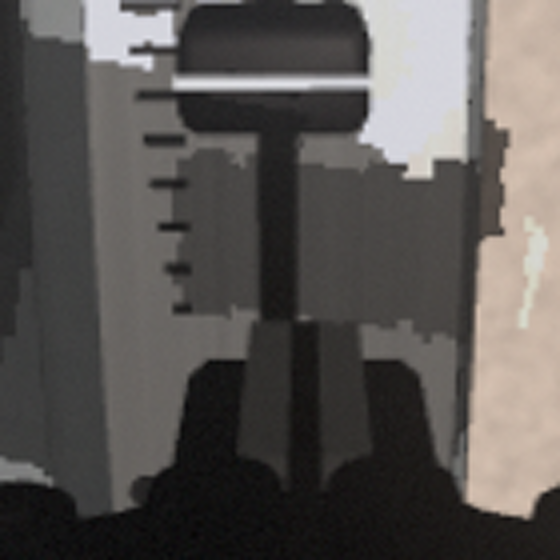

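The cap shows on the far side of the fingers, at px (303,174), so the fingers passed over it while still descending. I'll measure where it is now.

```bash
python3 - <<'E'
from h import *
z=np.load("w1.npz");d=z["d"];W=wpts(d,z["p"],z["q"])
f=np.radians(10.45);ax=np.array([np.cos(f),np.sin(f)])
m=np.zeros(d.shape,bool);m[150:195,280:335]=1;m&=(W[...,2]>.08)&(W[...,2]<.1);w=W[m]
a=(w[:,:2]-[.6009,.0081])@ax;b=(w[:,:2]-[.6009,.0081])@[ax[1],-ax[0]]
print(m.sum(),w.mean(0),"ahead",a.min(),a.max(),"right(tool y)",b.min(),b.max(),np.percentile(w[:,2],[5,50,95]))
E
```

```text
1410 [0.63680206 0.01894293 0.08947008] ahead 0.028554292159999484 0.04471723251300097 right(tool y) -0.017169911908677313 0.008630173652313802 [0.0870235  0.08976813 0.09106305]
```

The cap hasn't moved: it is 36.6 mm ahead and 4 mm to the left. I'll lift, go back beyond it, let the arm settle low, then push.

apply_moves --moves '[{"jaw": 0,"offset": [0,0,-40],"rot": [0,0,0]},{"jaw": 0,"offset": [0,0,0],"rot": [0,0,0]},{"jaw": 0,"offset": [34,-2,0],"rot": [0,0,0]},{"jaw": 0,"offset": [32,-2,0],"rot": [0,0,0]},{"jaw": 0,"offset": [0,0,0],"rot": [0,0,0]}]'

```text
time_s: 6.58
eef_pos: [0.6661, 0.0244, 0.1149]
eef_rot: [-0.0, 0.996, 0.091, -0.0]
wrist_force: [-0.4, -0.7, 0.1]
opening: -0.0
grasp_force: 0.0
```

apply_moves --moves '[{"jaw": 0,"offset": [0,0,20],"rot": [0,0,0]},{"jaw": 0,"offset": [0,0,20],"rot": [0,0,0]},{"jaw": 0,"offset": [0,0,2],"rot": [0,0,0]},{"jaw": 0,"offset": [0,0,0],"rot": [0,0,0]},{"jaw": 0,"offset": [-8,0,0],"rot": [0,0,0]}]'

```text
time_s: 7.2
eef_pos: [0.6579, 0.0224, 0.0747]
eef_rot: [0.0, 0.996, 0.091, 0.001]
wrist_force: [0.7, 0.2, 0.1]
opening: 0.002
grasp_force: 0.0
```

apply_moves --moves '[{"jaw": 0,"offset": [-8,0,0],"rot": [0,0,0]},{"jaw": 0,"offset": [-10,0,0],"rot": [0,0,0]},{"jaw": 0,"offset": [-10,0,0],"rot": [0,0,0]},{"jaw": 0,"offset": [-5,0,0],"rot": [0,0,0]},{"jaw": 0,"offset": [-2,0,0],"rot": [0,0,0]}]'

```text
time_s: 7.82
eef_pos: [0.6226, 0.0161, 0.0741]
eef_rot: [0.0, 0.996, 0.091, 0.0]
wrist_force: [-0.1, -0.3, -0.2]
opening: 0.003
grasp_force: 0.0
```

```bash
cat >> h.py <<'E'
def cap(name):
    im,d,p,q=wshot(name);W=wpts(d,p,q)
    f=np.radians(10.45);ax=np.array([np.cos(f),np.sin(f)]);r=W[...,:2]-[.63,.0177]
    a=r@ax;b=r@np.array([ax[1],-ax[0]])
    m=(abs(b)<.016)&(abs(a)<.07)&(W[...,2]>.083)&(W[...,2]<.096)&(d>0)
    print("cap-height px",m.sum(),"tcp a",(p[:2]-[.63,.0177])@ax,"hist",[(round(x*1000),n) for x,n in zip(np.arange(-.07,.07,.005),np.histogram(a[m],np.arange(-.07,.0701,.005))[0]) if n])
E
python3 - <<'E'
from h import *
state();cap("w2")
z=np.load("w2.npz")["im"];cv2.imwrite("pics/f3.png",cv2.resize(z[110:310,220:420,::-1],None,fx=2.9,fy=2.9,interpolation=cv2.INTER_CUBIC))
E
```

```text
t 7.83 tcp [0.6226 0.0161 0.0741] yaw 10.45 tilt 0.01 F [-0.1 -0.3 -0.2] op 0.003 g 0.0 q6 1.22
cap-height px 1372 tcp a -0.007585997555695826 hist [(-5, np.int64(73)), (0, np.int64(376)), (5, np.int64(432)), (10, np.int64(491))]
```

View pics/f3.png

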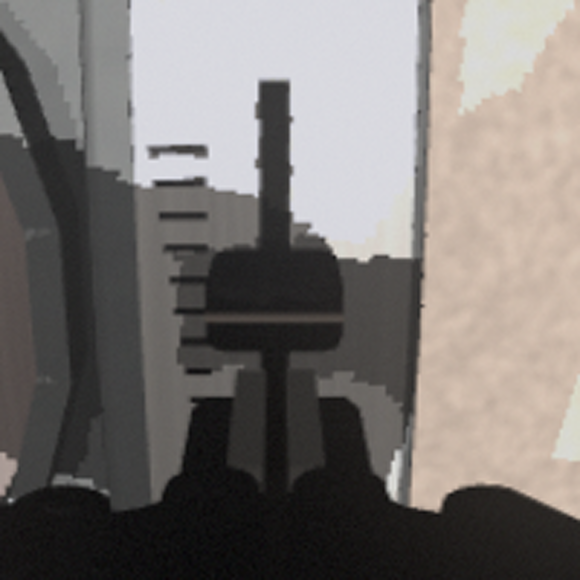

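```bash
python3 - <<'E'
from h import *
for n in ["w1","w2"]:
    z=np.load(n+".npz");d=z["d"];p=z["p"];W=wpts(d,p,z["q"]);L=(W-p)@Rq(z["q"]).as_matrix()
    print(n,"tcp px",wproj(p,p,z["q"]))
    for u in (299,305,315,323,332):
        print(u,[(v,*(L[v,u]*1000).round().astype(int).tolist(),int(W[v,u,2]*1000)) for v in range(190,282,7)])
E
```

```text
w1 tcp px [314.56789365 230.86311966]
299 [(190, 23, -10, 11, 65), (197, 18, -10, 11, 65), (204, 14, -10, 10, 66), (211, 9, -10, 10, 66), (218, 5, -10, 10, 66), (225, 0, -10, 10, 66), (232, -5, -10, 10, 65), (239, -10, -10, 10, 66), (246, -15, -10, 10, 66), (253, 7, -7, -46, 121), (260, 11, -6, -60, 135), (267, 11, -6, -65, 140), (274, 12, -6, -72, 147), (281, 12, -6, -78, 153)]
305 [(190, 23, -6, 10, 66), (197, 19, -6, 9, 66), (204, 14, -6, 9, 66), (211, 10, -6, 9, 67), (218, 5, -6, 9, 66), (225, 0, -6, 10, 66), (232, -5, -6, 10, 65), (239, 11, -5, -38, 113), (246, 11, -4, -45, 120), (253, 11, -4, -54, 129), (260, 10, -4, -58, 133), (267, 11, -4, -65, 141), (274, 12, -4, -73, 148), (281, 12, -4, -77, 153)]
315 [(190, 23, 0, 10, 65), (197, 18, 0, 10, 65), (204, 14, 0, 10, 65), (211, 9, 0, 10, 65), (218, 5, 0, 10, 65), (225, 0, 0, 9, 66), (232, -5, 0, 10, 66), (239, 11, 0, -38, 113), (246, 11, 0, -45, 120), (253, 11, 0, -53, 128), (260, 11, 0, -59, 134), (267, 11, 0, -66, 142), (274, 9, 0, -68, 143), (281, 6, 0, -68, 143)]
323 [(190, 23, 5, 9, 66), (197, 19, 5, 10, 66), (204, 14, 5, 9
[... 1586 characters left out ...]
), (274, 9, 0, -67, 141), (281, 6, 0, -67, 141)]
323 [(190, 23, 5, 8, 66), (197, 21, 5, 0, 74), (204, 21, 5, -14, 88), (211, 18, 5, -16, 90), (218, 14, 5, -16, 89), (225, 9, 5, -15, 89), (232, -4, 5, 8, 66), (239, 12, 4, -39, 112), (246, 11, 4, -45, 119), (253, 11, 4, -53, 126), (260, 11, 3, -59, 132), (267, 11, 3, -66, 139), (274, 12, 3, -73, 146), (281, 12, 3, -78, 152)]
332 [(190, 23, 11, 9, 65), (197, 21, 10, 1, 72), (204, 21, 9, -14, 87), (211, 18, 9, -16, 89), (218, 14, 9, -16, 89), (225, 10, 9, -16, 90), (232, -4, 11, 7, 66), (239, -9, 11, 8, 65), (246, -14, 11, 9, 65), (253, 7, 8, -45, 119), (260, 6, 8, -50, 124), (267, 7, 7, -59, 132), (274, 14, 6, -76, 149), (281, 11, 6, -77, 150)]
```

```bash
python3 - <<'E'
from h import *
print("pinch_z",ctrl.pinch_z,[a for a in dir(ctrl) if a[0]!="_"])
p,y=state()
for c in ["side","top"]:
    im,d=ctrl.camera(c);W=pts(c,d)
    m=(np.hypot(W[...,0]-p[0],W[...,1]-p[1])<.03)&(d>0);w=W[m];print(c,m.sum(),np.histogram(w[:,2],np.arange(.06,.2,.01)),proj(c,p),proj(c,p+[0,0,.038]))
    if c=="side": 
        u,v=proj(c,p).astype(int);cv2.imwrite("pics/s2.png",cv2.resize(im[v-50:v+30,u-50:u+50,::-1],None,fx=6,fy=6,interpolation=cv2.INTER_CUBIC))
E
```

```text
pinch_z 0.0187 ['MotionError', 'camera', 'camera_params', 'get_obs', 'hand_in', 'outline_of', 'pinch_z']
t 7.88 tcp [0.6226 0.0161 0.074 ] yaw 10.45 tilt 0.01 F [0.7 0.4 0.2] op -0.003 g 0.0 q6 1.22
side 527 (array([129,  17,  26,   9,   3,  15,  20,   9,   3,  22,   4,  20,  19,
        11]), array([0.06, 0.07, 0.08, 0.09, 0.1 , 0.11, 0.12, 0.13, 0.14, 0.15, 0.16,
       0.17, 0.18, 0.19, 0.2 ])) [339.70726694 176.0295025 ] [340.21398764 167.75606255]
top 459 (array([31,  2,  0,  0,  0,  0,  0,  0,  0,  1,  0,  0,  0,  0]), array([0.06, 0.07, 0.08, 0.09, 0.1 , 0.11, 0.12, 0.13, 0.14, 0.15, 0.16,
       0.17, 0.18, 0.19, 0.2 ])) [289.0611842  157.49828293] [288.20803994 154.99848204]
```

View pics/s2.png

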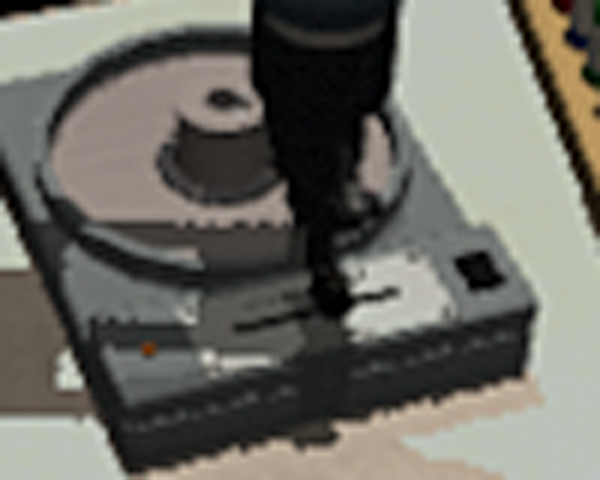

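The wrist depth shows the finger front face (tool x = 11) ending about 37 mm behind the reported TCP, and deck is visible right under the TCP. So the real fingertips are about 37 mm shorter than stated, and they passed above the cap at 0.11. I'll test this gently with a first step to TCP 0.060. If the stated length were right, that would touch the deck.

apply_moves --moves '[{"jaw": 0,"offset": [42,0,0],"rot": [0,0,0]},{"jaw": 0,"offset": [0,0,0],"rot": [0,0,0]},{"jaw": 0,"offset": [0,0,7],"rot": [0,0,0]},{"jaw": 0,"offset": [0,0,7],"rot": [0,0,0]},{"jaw": 0,"offset": [0,0,0],"rot": [0,0,0]}]'

```text
time_s: 8.6
eef_pos: [0.6627, 0.0238, 0.0587]
eef_rot: [-0.0, 0.996, 0.091, -0.001]
wrist_force: [0.1, 0.2, -0.9]
opening: -0.003
grasp_force: 0.0
```

There is no contact at TCP 0.0587, which is below the deck, so the fingers are confirmed short. I'll continue down to about 0.040, where the real tip is at about 0.077, and push.

apply_moves --moves '[{"jaw": 0,"offset": [0,0,8],"rot": [0,0,0]},{"jaw": 0,"offset": [0,0,8],"rot": [0,0,0]},{"jaw": 0,"offset": [0,0,2],"rot": [0,0,0]},{"jaw": 0,"offset": [0,0,0],"rot": [0,0,0]},{"jaw": 0,"offset": [-6,0,0],"rot": [0,0,0]}]'

```text
time_s: 9.22
eef_pos: [0.6586, 0.0227, 0.0422]
eef_rot: [0.0, 0.996, 0.091, 0.0]
wrist_force: [-0.3, 0.4, -0.3]
opening: 0.001
grasp_force: 0.0
```

apply_moves --moves '[{"jaw": 0,"offset": [-8,0,0],"rot": [0,0,0]},{"jaw": 0,"offset": [-8,0,0],"rot": [0,0,0]},{"jaw": 0,"offset": [-8,0,0],"rot": [0,0,0]},{"jaw": 0,"offset": [-5,0,0],"rot": [0,0,0]},{"jaw": 0,"offset": [-3,0,0],"rot": [0,0,0]}]'

```text
time_s: 9.85
eef_pos: [0.6266, 0.0168, 0.0421]
eef_rot: [0.0, 0.996, 0.091, 0.0]
wrist_force: [2.0, 0.6, 0.2]
opening: -0.0
grasp_force: 0.8
```

```bash
python3 - <<'E'
from h import *
state();cap("w3")
z=np.load("w3.npz");p=z["p"];L=(wpts(z["d"],p,z["q"])-p)@Rq(z["q"]).as_matrix()
for u in (305,315,323): print(u,[(v,*(L[v,u]*1000).round().astype(int).tolist()) for v in range(215,245,3)])
E
```

```text
t 9.85 tcp [0.6266 0.0168 0.0421] yaw 10.45 tilt 0.03 F [2.  0.6 0.2] op -0.0 g 0.8 q6 1.23
cap-height px 741 tcp a -0.00348340029823987 hist [(0, np.int64(369)), (5, np.int64(372))]
305 [(215, 18, -5, -24), (218, 17, -5, -25), (221, 15, -5, -23), (224, 14, -5, -24), (227, 12, -5, -24), (230, 10, -5, -24), (233, 8, -5, -23), (236, 7, -5, -24), (239, 11, -5, -39), (242, 11, -5, -40)]
315 [(215, 19, 0, -25), (218, 17, 0, -25), (221, 15, 0, -24), (224, 13, 0, -24), (227, 12, 0, -24), (230, 10, 0, -25), (233, 9, 0, -25), (236, 7, 0, -24), (239, 11, 0, -38), (242, 11, 0, -42)]
323 [(215, 18, 4, -24), (218, 17, 4, -25), (221, 15, 4, -24), (224, 13, 4, -24), (227, 12, 4, -23), (230, 10, 4, -23), (233, 9, 4, -24), (236, 6, 4, -23), (239, 11, 4, -37), (242, 11, 4, -42)]
```

The force is now 2 N against the push, so the cap is sliding. On to the stop.

apply_moves --moves '[{"jaw": 0,"offset": [-4,0,0],"rot": [0,0,0]},{"jaw": 0,"offset": [-3,0,0],"rot": [0,0,0]},{"jaw": 0,"offset": [-2,0,0],"rot": [0,0,0]},{"jaw": 0,"offset": [-1,0,0],"rot": [0,0,0]},{"jaw": 0,"offset": [-1,0,0],"rot": [0,0,0]}]'

```text
time_s: 10.52
eef_pos: [0.616, 0.0149, 0.042]
eef_rot: [0.0, 0.996, 0.091, 0.0]
wrist_force: [1.0, -0.5, 1.6]
opening: 0.001
grasp_force: 0.8
```

apply_moves --moves '[{"jaw": 0,"offset": [-1,0,0],"rot": [0,0,0]},{"jaw": 0,"offset": [-1,0,0],"rot": [0,0,0]},{"jaw": 0,"offset": [-1,0,0],"rot": [0,0,0]},{"jaw": 0,"offset": [-1,0,0],"rot": [0,0,0]},{"jaw": 0,"offset": [-1,0,0],"rot": [0,0,0]}]'

```text
time_s: 11.15
eef_pos: [0.6128, 0.0143, 0.042]
eef_rot: [-0.0, 0.996, 0.091, 0.002]
wrist_force: [10.5, 2.1, -5.7]
opening: -0.001
grasp_force: 5.4
```

The stop is reached (10.5 N). I'll back off, lift, and go over the hub to look at the keyway and the fader.

apply_moves --moves '[{"jaw": 0,"offset": [6,0,0],"rot": [0,0,0]},{"jaw": 0,"offset": [0,0,-60],"rot": [0,0,0]},{"jaw": 0,"offset": [0,-40,-50],"rot": [0,0,0]},{"jaw": 0,"offset": [-10,-58,-20],"rot": [0,0,0]},{"jaw": 0,"offset": [-10,-55,0],"rot": [0,0,0]}]'

```text
time_s: 11.78
eef_pos: [0.57, 0.1623, 0.1731]
eef_rot: [0.0, 0.996, 0.091, 0.002]
wrist_force: [0.2, 0.2, -0.3]
opening: -0.001
grasp_force: 0.0
```

```bash
python3 - <<'E'
from h import *
p,y=state();im,d,p,q=wshot("w4");W=wpts(d,p,q)
f=np.radians(10.45);ax=np.array([np.cos(f),np.sin(f)])
def near(x,y,r,a,b): return (np.hypot(W[...,0]-x,W[...,1]-y)<r)&(W[...,2]>a)&(W[...,2]<b)&(d>0)
m=near(.594,.012,.035,.084,.1);w=W[m]
if m.sum():print("fader",m.sum(),w.mean(0),"a",((w[:,:2]-[.63,.0177])@ax).min(),((w[:,:2]-[.63,.0177])@ax).max())
m=near(.6,.172,.04,.088,.1);w=W[m];print("hub",m.sum(),w.mean(0),cv2.minEnclosingCircle((w[:,:2]*1000).astype(np.float32)),np.median(w[:,2]))
# rectified top-down patch of hub top plane, 0.25mm/px, up=+x world, left=+y
g=np.arange(-.04,.04,.00025);X=.6+g[::-1][:,None]+0*g[None];Y=.172+g[::-1][None]+0*g[:,None]
px=wproj(np.stack([X,Y,X*0+.0945],-1),p,q).astype(np.float32)
r=cv2.remap(im,px[...,0],px[...,1],cv2.INTER_CUBIC);np.save("hubpatch.npy",r)
cv2.imwrite("pics/h1.png",cv2.resize(r[...,::-1],(560,560)))
E
```

```text
t 11.78 tcp [0.57   0.1623 0.1731] yaw 10.41 tilt 0.17 F [ 0.2  0.2 -0.3] op -0.001 g 0.0 q6 1.47
fader 414 [0.59471425 0.01322285 0.08935295] a -0.04505864870715683 -0.028009048836793584
hub 2984 [0.59933625 0.17480216 0.09491303] ((599.5164184570312, 174.6763916015625), 28.351919174194336) 0.09496482809925444
```

View pics/h1.png

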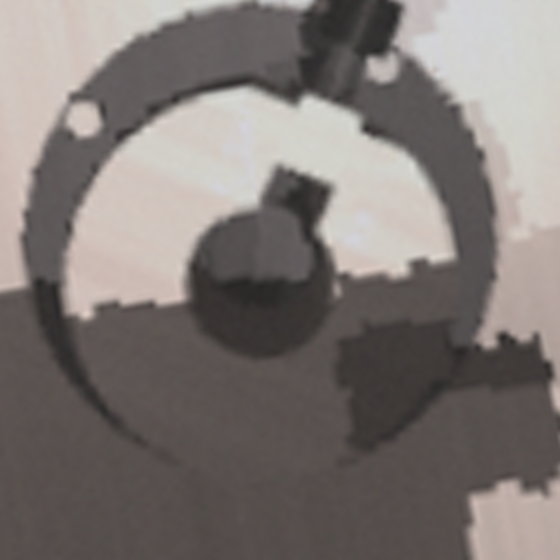

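The fader cap is at its stop, and the hub bore is centred at (0.5995, 0.1747) with its top at 0.095. In the patch the keyway points up and slightly right, at about (303,190). I'll compute its angle and plan the move to the carousel.

```bash
python3 - <<'E'
from h import *
r=np.load("hubpatch.npy").astype(int).sum(-1);n=r.shape[0];g=np.arange(-.04,.04,.00025)
X=.6+g[::-1][:,None]+0*g[None];Y=.172+g[::-1][None]+0*g[:,None]
for it in range(3):
  for cx,cy in [(.5996,.1747)]:
    R0=np.hypot(X-cx,Y-cy)*1000;T=np.degrees(np.arctan2(Y-cy,X-cx))
for a,b in [(11.5,13),(13,14.5),(14.5,16)]:
    m=(R0>a)&(R0<b)&(abs(T+22)<40)&(r<400);t=T[m];print(a,b,m.sum(),t.mean().round(1),np.percentile(t,[3,97]).round(1))
plan([(.478,-.325,.2,-16.5,9)])
E
```

```text
11.5 13 222 -22.9 [-43.   -2.8]
13 14.5 217 -23.5 [-41.1  -5.9]
14.5 16 214 -23.4 [-39.   -7.8]
t 11.82 tcp [0.566  0.1687 0.1716] yaw 10.66 tilt 0.23 F [-2.3  4.2 -0.9] op 0.0 g 0.0 q6 1.47
[-19.8, 52.1, -3.2] rot 3.02
[-17.0, 53.1, -3.2] rot 3.02
[-14.2, 53.9, -3.2] rot 3.02
[-11.3, 54.6, -3.2] rot 3.02
[-8.4, 55.1, -3.2] rot 3.02
[-5.5, 55.4, -3.2] rot 3.02
[-2.6, 55.7, -3.2] rot 3.02
[0.3, 55.7, -3.2] rot 3.02
[3.3, 55.6, -3.2] rot 3.02
```

apply_moves --moves '[{"jaw": 1,"offset": [-20,52,-3],"rot": [0,0,3]},{"jaw": 1,"offset": [-17,53,-3],"rot": [0,0,3]},{"jaw": 1,"offset": [-14,54,-3],"rot": [0,0,3]},{"jaw": 1,"offset": [-11,54.6,-3],"rot": [0,0,3]},{"jaw": 1,"offset": [-8.4,55,-3],"rot": [0,0,3]}]'

```text
time_s: 12.45
eef_pos: [0.5189, -0.1146, 0.1854]
eef_rot: [-0.0, 0.999, -0.04, -0.001]
wrist_force: [0.9, 0.0, 0.2]
opening: 0.998
grasp_force: 0.0
```

apply_moves --moves '[{"jaw": 1,"offset": [-5.5,55,-3],"rot": [0,0,3]},{"jaw": 1,"offset": [-2.6,55.6,-3],"rot": [0,0,3]},{"jaw": 1,"offset": [0,55.6,-3],"rot": [0,0,3]},{"jaw": 1,"offset": [3,55.6,-3],"rot": [0,0,3]},{"jaw": 1,"offset": [0,0,0],"rot": [0,0,0]}]'

```text
time_s: 13.08
eef_pos: [0.4785, -0.3352, 0.1972]
eef_rot: [0.0, 0.989, -0.146, -0.001]
wrist_force: [0.4, 0.7, -0.0]
opening: 0.998
grasp_force: 0.0
```

```bash
python3 - <<'E'
from h import *
p,y=state();im,d,p,q=wshot("w5");W=wpts(d,p,q);I=im.astype(int)
def near(x,y,r,a,b): return (np.hypot(W[...,0]-x,W[...,1]-y)<r)&(W[...,2]>a)&(W[...,2]<b)&(d>0)
m=near(.521,-.338,.1,.06,.15);w=W[m];print("disc",m.sum(),cv2.minEnclosingCircle((w[:,:2]*1000).astype(np.float32)))
m=near(.521,-.338,.06,.130,.142);w=W[m];r=cv2.minAreaRect((w[:,:2]*1000).astype(np.float32));print("handle",m.sum(),w.mean(0),r,np.median(w[:,2]))
c=np.array([.521,-.338]);f=np.linalg.svd(w[:,:2]-w[:,:2].mean(0),full_matrices=False)[2][0];f*=np.sign(f[0]);print("yaw svd",np.degrees(np.arctan2(f[1],f[0])))
a=(w[:,:2]-c)@f;b=(w[:,:2]-c)@[-f[1],f[0]]
for lo in np.arange(-.04,.05,.006):
    k=(a>lo)&(a<lo+.006)
    if k.sum()>5:print(round(lo,3),k.sum(),b[k].min().round(4),b[k].max().round(4),((b[k].min()+b[k].max())/2).round(4))
print("a ends",a.min(),a.max())
cv2.imwrite("pics/w5v.png",im[...,::-1])
p_=np.load("w5.npz");L=(W-p)@Rq(q).as_matrix()
# open finger tips: pixels with tool |x|<14, z<-20
k=(abs(L[...,0])<14e-3)&(L[...,2]<-.02)&(L[...,2]>-.09)&(abs(L[...,1])<.075)&(d>0);l=L[k];print("fingers",k.sum(),l.max(0),l.min(0))
E
```

```text
t 13.07 tcp [ 0.4785 -0.3352  0.1972] yaw -16.84 tilt 0.09 F [ 0.4  0.7 -0. ] op 0.998 g 0.0 q6 1.05
disc 16658 ((522.3217163085938, -336.99993896484375), 72.04837799072266)
handle 1736 [ 0.52698621 -0.33827296  0.13566393] ((529.2091674804688, -338.75616455078125), (15.482966423034668, 74.89180755615234), 74.56868743896484) 0.13578534675361748
yaw svd -15.526795423273322
-0.034 26 -0.0031 0.0072 0.0021
-0.028 130 -0.0056 0.0086 0.0015
-0.022 144 -0.0058 0.0092 0.0017
-0.016 154 -0.006 0.009 0.0015
-0.01 158 -0.0061 0.0087 0.0013
-0.004 154 -0.0063 0.0091 0.0014
0.002 155 -0.0063 0.0091 0.0014
0.008 154 -0.0059 0.0089 0.0015
0.014 157 -0.006 0.0086 0.0013
0.02 167 -0.0061 0.0092 0.0015
0.026 157 -0.0062 0.0091 0.0014
0.032 123 -0.0056 0.0078 0.0011
0.038 53 -0.002 0.0047 0.0014
a ends -0.029329001432067382 0.04555890359626436
fingers 4918 [ 0.013969    0.07135668 -0.04335448] [-0.01146685 -0.07031186 -0.08999253]
```

View pics/w5v.png

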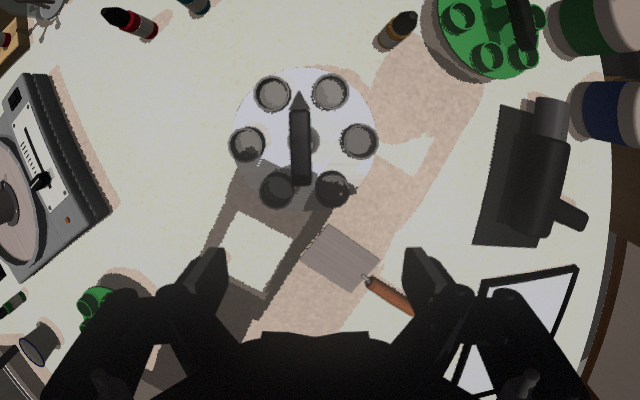

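The picture shows the aluminium carousel at (305,140), nose up at (300,95), standing apart from the green look-alike at (485,40). It matches the description: bright disc, grey cups, on the stand. Its handle is centred at (0.522, -0.337), yaw -15.5°, top at 0.136. I'll centre on it, descend and grip, allowing for the short fingers.

apply_moves --moves '[{"jaw": 1,"offset": [42,-11,0],"rot": [0,0,-1.3]},{"jaw": 1,"offset": [0,0,0],"rot": [0,0,0]},{"jaw": 1,"offset": [0,0,50],"rot": [0,0,0]},{"jaw": 1,"offset": [0,0,30],"rot": [0,0,0]},{"jaw": 1,"offset": [0,0,0],"rot": [0,0,0]}]'

```text
time_s: 13.75
eef_pos: [0.5214, -0.3299, 0.1145]
eef_rot: [-0.002, 0.991, -0.132, -0.003]
wrist_force: [0.0, 0.3, 0.0]
opening: 1.0
grasp_force: 0.0
```

```bash
python3 - <<'E'
from h import *
plan([(.522,-.337,.063,-15.5,2)])
E
```

```text
t 13.75 tcp [ 0.5214 -0.3299  0.1145] yaw -15.16 tilt 0.44 F [0.  0.3 0. ] op 1.0 g 0.0 q6 1.08
[1.2, 3.3, 25.8] rot 0.17
[1.2, 3.3, 25.8] rot 0.17
```

apply_moves --moves '[{"jaw": 1,"offset": [0,0,0],"rot": [0,0,0]},{"jaw": 1,"offset": [0,0,0],"rot": [0,0,0]},{"jaw": 1,"offset": [0,0,0],"rot": [0,0,0]},{"jaw": 1,"offset": [0,0,5],"rot": [0,0,0]},{"jaw": 1,"offset": [0,0,5],"rot": [0,0,0]}]'

```text
time_s: 14.38
eef_pos: [0.5236, -0.3331, 0.1074]
eef_rot: [0.0, 0.991, -0.133, 0.0]
wrist_force: [0.1, -0.4, 1.2]
opening: 1.003
grasp_force: 0.0
```

```bash
python3 - <<'E'
from h import *
plan([(.522,-.337,.063,-15.5,2)])
s=ctrl.get_obs();print(Rq(s["eef_rot"]).as_matrix()[:,2])
im,d,p,q=wshot("w6");W=wpts(d,p,q);L=(W-p)@Rq(q).as_matrix()
m=(np.hypot(W[...,0]-.522,W[...,1]+.337)<.06)&(W[...,2]>.13)&(W[...,2]<.142)&(d>0)&(abs(L[...,1])<.025);w=L[m];print("handle in tool mm",m.sum(),(w.min(0)*1e3).round(1),(w.max(0)*1e3).round(1))
print(cv2.minAreaRect((w[:,:2]*1000).astype(np.float32)))
E
```

```text
t 14.38 tcp [ 0.5236 -0.3331  0.1074] yaw -15.25 tilt 0.0 F [ 0.1 -0.4  1.2] op 1.003 g 0.0 q6 1.08
[-0.2, 2.1, 22.2] rot 0.13
[-0.2, 2.1, 22.2] rot 0.13
[ 4.35604188e-05 -3.18467159e-05 -9.99999999e-01]
handle in tool mm 3576 [-29.9  -4.  -30.4] [ 44.2  12.1 -22.7]
((7.147397994995117, 4.042081832885742), (74.14677429199219, 15.998865127563477), 0.10785873979330063)
```

apply_moves --moves '[{"jaw": 1,"offset": [0,4,4],"rot": [0,0,0]},{"jaw": 1,"offset": [0,0,20],"rot": [0,0,0]},{"jaw": 1,"offset": [0,0,20],"rot": [0,0,0]},{"jaw": 1,"offset": [0,0,0],"rot": [0,0,0]},{"jaw": 1,"offset": [0,0,0],"rot": [0,0,0]}]'

```text
time_s: 15.05
eef_pos: [0.5225, -0.3369, 0.0634]
eef_rot: [-0.0, 0.991, -0.133, -0.0]
wrist_force: [0.6, -0.2, 0.2]
opening: 0.999
grasp_force: 0.0
```

apply_moves --moves '[{"jaw": 0,"offset": [0,0,0],"rot": [0,0,0]},{"jaw": 0,"offset": [0,0,0],"rot": [0,0,0]},{"jaw": 0,"offset": [0,0,0],"rot": [0,0,0]},{"jaw": 0,"offset": [0,0,0],"rot": [0,0,0]},{"jaw": 0,"offset": [0,0,0],"rot": [0,0,0]}]'

```text
time_s: 15.68
eef_pos: [0.5227, -0.3368, 0.0643]
eef_rot: [-0.0, 0.991, -0.133, 0.0]
wrist_force: [-0.7, 2.3, 5.2]
opening: 0.194
grasp_force: 58.9
```

Gripped: 16.5 mm opening, 59 N. Now a straight lift out.

apply_moves --moves '[{"jaw": 0,"offset": [0,0,-10],"rot": [0,0,0]},{"jaw": 0,"offset": [0,0,-20],"rot": [0,0,0]},{"jaw": 0,"offset": [0,0,-25],"rot": [0,0,0]},{"jaw": 0,"offset": [0,0,-30],"rot": [0,0,0]},{"jaw": 0,"offset": [0,0,-30],"rot": [0,0,0]}]'

```text
time_s: 16.3
eef_pos: [0.5225, -0.3369, 0.1806]
eef_rot: [0.0, 0.991, -0.133, 0.0]
wrist_force: [0.3, -1.4, -3.7]
opening: 0.198
grasp_force: 59.0
```

apply_moves --moves '[{"jaw": 0,"offset": [0,0,-10],"rot": [0,0,0]},{"jaw": 0,"offset": [0,0,0],"rot": [0,0,0]},{"jaw": 0,"offset": [0,0,0],"rot": [0,0,0]},{"jaw": 0,"offset": [0,0,0],"rot": [0,0,0]},{"jaw": 0,"offset": [0,0,0],"rot": [0,0,0]}]'

```text
time_s: 16.92
eef_pos: [0.5222, -0.3366, 0.1877]
eef_rot: [-0.0, 0.991, -0.133, -0.001]
wrist_force: [-0.1, -0.4, -5.1]
opening: 0.197
grasp_force: 59.0
```

```bash
python3 - <<'E'
from h import *
p,y=state();im,d,p,q=wshot("w7");W=wpts(d,p,q);L=(W-p)@Rq(q).as_matrix()*1e3
# disc cups tops plane & handle relative to tool
m=(abs(L[...,1])<14)&(L[...,0]>12)&(L[...,0]<60)&(L[...,2]<-58)&(L[...,2]>-85)&(d>0);w=L[m];print("handle ahead",m.sum(),w.min(0).round(1),w.max(0).round(1),np.median(w,0).round(1))
m=(np.hypot(L[...,0],L[...,1])<85)&(L[...,2]>-45)&(L[...,2]<20)&(d>0)&(L[...,0]>10);w=L[m];print("disc/cups",m.sum(),np.histogram(w[:,2],np.arange(-45,21,5))[0])
for a,b in [(-40,-26),(-8,6)]:
    k=w[(w[:,2]>a)&(w[:,2]<b)]
    if len(k)>50:
        A=np.c_[k[:,:2],np.ones(len(k))];c,*_=np.linalg.lstsq(A,k[:,2],rcond=None);print(a,b,len(k),"plane",c.round(4))
# rim circle fit of outermost points
ang=np.arctan2(w[:,1],w[:,0]);r=np.hypot(w[:,0],w[:,1]);E=[]
for t in np.arange(-1.2,1.21,.08):
    k=abs(ang-t)<.04
    if k.sum()>3:E.append(w[k][np.argmax(r[k]),:2])
E=np.array(E);c,*_=np.linalg.lstsq(np.c_[2*E,np.ones(len(E))],(E**2).sum(1),rcond=None);print("rim centre",c[:2].round(1),"R",np.sqrt(c[2]+c[:2]@c[:2]).round(1),len(E))
plan([(.5995,.1747,p[2],-23.3,9)])
E
```

```text
t 16.93 tcp [ 0.5222 -0.3366  0.1877] yaw -15.24 tilt 0.09 F [-0.1 -0.4 -5.1] op 0.197 g 59.0 q6 1.07
handle ahead 3262 [ 12.  -14.  -84.9] [ 44.6  14.  -58.1] [ 26.1   0.1 -71.4]
disc/cups 19917 [   93    85    29  2509   850   737   769 14763    82     0     0     0
     0]
-40 -26 2464 plane [ 2.9600e-02 -2.4000e-03 -2.9757e+01]
-8 6 11523 plane [-9.0000e-04 -1.5000e-03 -6.5932e+00]
rim centre [-0.6 -0. ] R 71.8 31
t 16.98 tcp [ 0.5223 -0.3367  0.188 ] yaw -15.25 tilt 0.07 F [ 0.4  0.  -5. ] op 0.197 g 59.0 q6 1.07
[-6.7, -57.1, 0.0] rot 0.89
[-7.6, -57.0, 0.0] rot 0.89
[-8.4, -56.8, 0.0] rot 0.89
[-9.3, -56.7, 0.0] rot 0.89
[-10.2, -56.6, 0.0] rot 0.89
[-11.1, -56.4, 0.0] rot 0.89
[-12.0, -56.2, 0.0] rot 0.89
[-12.9, -56.0, 0.0] rot 0.89
[-13.7, -55.8, 0.0] rot 0.89
```

The carousel hangs level: rim centre at tool (-0.6, 0), weight about 5 N, seat 2.6 mm below the TCP along the tool. I'll go towards the mixer, stop short, and re-measure the hub from rest.

apply_moves --moves '[{"jaw": 0,"offset": [-4,-30,0],"rot": [0,0,0.9]},{"jaw": 0,"offset": [-7.6,-55,0],"rot": [0,0,0.9]},{"jaw": 0,"offset": [-8.4,-57,0],"rot": [0,0,0.9]},{"jaw": 0,"offset": [-9.3,-56.7,0],"rot": [0,0,0.9]},{"jaw": 0,"offset": [-10,-56.6,0],"rot": [0,0,0.9]}]'

```text
time_s: 17.6
eef_pos: [0.5608, -0.0797, 0.1888]
eef_rot: [-0.0, 0.985, -0.172, 0.0]
wrist_force: [0.5, -0.4, -4.3]
opening: 0.193
grasp_force: 59.1
```

apply_moves --moves '[{"jaw": 0,"offset": [-11,-56.4,0],"rot": [0,0,0.9]},{"jaw": 0,"offset": [-6,-28,0],"rot": [0,0,0.9]},{"jaw": 0,"offset": [0,0,0],"rot": [0,0,0]},{"jaw": 0,"offset": [0,0,0],"rot": [0,0,0]},{"jaw": 0,"offset": [0,0,0],"rot": [0,0,0]}]'

```text
time_s: 18.23
eef_pos: [0.5736, 0.0025, 0.1886]
eef_rot: [0.0, 0.982, -0.188, -0.0]
wrist_force: [0.2, -0.6, -3.8]
opening: 0.195
grasp_force: 59.2
```

```bash
python3 - <<'E'
from h import *
p,y=state();im,d,p,q=wshot("w8");W=wpts(d,p,q)
m=(np.hypot(W[...,0]-.6,W[...,1]-.174)<.04)&(W[...,2]>.088)&(W[...,2]<.1)&(d>0);w=W[m];print("hub",m.sum(),w.mean(0).round(4),cv2.minEnclosingCircle((w[:,:2]*1000).astype(np.float32)),np.median(w[:,2]))
g=np.arange(-.04,.04,.00025);X=.6+g[::-1][:,None]+0*g[None];Y=.174+g[::-1][None]+0*g[:,None]
px=wproj(np.stack([X,Y,X*0+.095],-1),p,q).astype(np.float32)
r=cv2.remap(im,px[...,0],px[...,1],cv2.INTER_CUBIC);cv2.imwrite("pics/h2.png",cv2.resize(r[...,::-1],(560,560)))
# bore circle: fit disc radius 10.75 to dark
G=cv2.GaussianBlur(r.astype(np.float32).sum(-1),(5,5),0);np.save("hp2.npy",r)
best=[]
for cx in np.arange(.596,.604,.0005):
  for cy in np.arange(.168,.180,.0005):
    R0=np.hypot(X-cx,Y-cy)*1000;best.append((G[(R0>11)&(R0<13.5)].mean()-G[(R0<10.5)&(R0>8)].mean(),cx,cy))
print("bore",sorted(best)[-3:])
f=np.radians(y);tgt=np.array([.5997,.1745,p[2]])+.0006*np.array([np.cos(f),np.sin(f),0])
plan([(*tgt,-23.3,3)])
E
```

```text
t 18.23 tcp [0.5736 0.0025 0.1886] yaw -21.62 tilt 0.02 F [ 0.2 -0.6 -3.8] op 0.195 g 59.2 q6 1.75
hub 1707 [0.5998 0.172  0.0942] ((600.13134765625, 174.60311889648438), 29.215930938720703) 0.09454754238293588
bore [(np.float32(281.98212), np.float64(0.5994999999999996), np.float64(0.17450000000000002)), (np.float32(282.3774), np.float64(0.5994999999999996), np.float64(0.17400000000000002)), (np.float32(284.49988), np.float64(0.5999999999999995), np.float64(0.17400000000000002))]
t 18.27 tcp [0.5736 0.0025 0.1887] yaw -21.63 tilt 0.01 F [-0.7 -0.8 -4. ] op 0.196 g 59.3 q6 1.75
[-12.8, -56.5, 0.0] rot 0.56
[-13.4, -56.4, 0.0] rot 0.56
[-13.9, -56.2, 0.0] rot 0.56
```

View pics/h2.png

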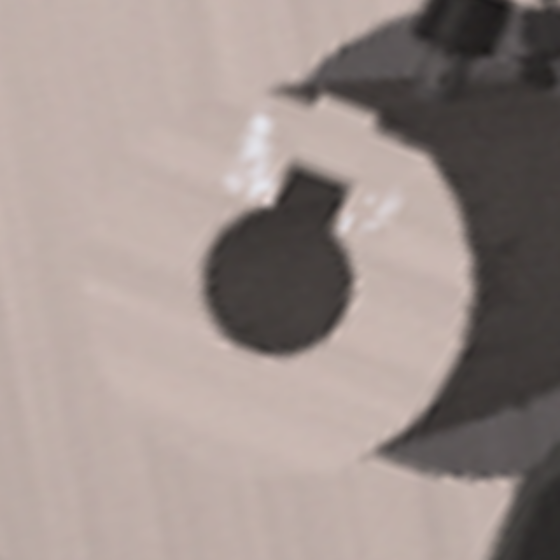

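The bore is at (280,281) in the patch, i.e. (0.5999, 0.1742), and the keyway yaw is about -22.8°. Moving over the hub.

apply_moves --moves '[{"jaw": 0,"offset": [-12.8,-56,0],"rot": [0,0,0.4]},{"jaw": 0,"offset": [-13.3,-56,0],"rot": [0,0,0.4]},{"jaw": 0,"offset": [-10,-40,0],"rot": [0,0,0.4]},{"jaw": 0,"offset": [-4,-17,0],"rot": [0,0,0]},{"jaw": 0,"offset": [0,0,0],"rot": [0,0,0]}]'

```text
time_s: 18.9
eef_pos: [0.5998, 0.1755, 0.1885]
eef_rot: [0.0, 0.98, -0.197, -0.0]
wrist_force: [0.3, 0.2, -5.1]
opening: 0.198
grasp_force: 59.6
```

apply_moves --moves '[{"jaw": 0,"offset": [0,0,10],"rot": [0,0,0]},{"jaw": 0,"offset": [0,0,15],"rot": [0,0,0]},{"jaw": 0,"offset": [0,0,8],"rot": [0,0,0]},{"jaw": 0,"offset": [0,0,0],"rot": [0,0,0]},{"jaw": 0,"offset": [0,0,0],"rot": [0,0,0]}]'

```text
time_s: 19.52
eef_pos: [0.6, 0.1753, 0.156]
eef_rot: [-0.0, 0.98, -0.197, 0.0]
wrist_force: [0.1, 0.4, -5.1]
opening: 0.195
grasp_force: 59.6
```

```bash
python3 - <<'E'
from h import *
plan([(.6003,.1741,.138,-22.8,2)])
E
```

```text
t 19.52 tcp [0.6    0.1753 0.156 ] yaw -22.75 tilt 0.03 F [ 0.1  0.4 -5.1] op 0.195 g 59.6 q6 2.06
[0.4, 0.5, 9.0] rot 0.02
[0.4, 0.5, 9.0] rot 0.02
```

apply_moves --moves '[{"jaw": 0,"offset": [0.8,1,0],"rot": [0,0,0]},{"jaw": 0,"offset": [0,0,10],"rot": [0,0,0]},{"jaw": 0,"offset": [0,0,7],"rot": [0,0,0]},{"jaw": 0,"offset": [0,0,7],"rot": [0,0,0]},{"jaw": 0,"offset": [0,0,0],"rot": [0,0,0]}]'

```text
time_s: 20.15
eef_pos: [0.5995, 0.1742, 0.1306]
eef_rot: [0.0, 0.98, -0.197, -0.001]
wrist_force: [-0.4, 1.1, -3.7]
opening: 0.194
grasp_force: 59.6
```

apply_moves --moves '[{"jaw": 0,"offset": [0,0,2],"rot": [0,0,0]},{"jaw": 0,"offset": [0,0,2],"rot": [0,0,0]},{"jaw": 0,"offset": [0,0,2],"rot": [0,0,0]},{"jaw": 0,"offset": [0,0,2],"rot": [0,0,0]},{"jaw": 0,"offset": [0,0,0],"rot": [0,0,0]}]'

```text
time_s: 20.78
eef_pos: [0.5999, 0.1742, 0.1235]
eef_rot: [0.0, 0.98, -0.197, -0.0]
wrist_force: [-0.2, 0.5, -5.1]
opening: 0.196
grasp_force: 59.6
```

```bash
python3 - <<'E'
from h import *
plan([(.6003,.1741,.098,-22.8,2)])
print(ctrl.get_obs()["torque"])
im,d,p,q=wshot("w9");L=(wpts(d,p,q)-p)@Rq(q).as_matrix()*1e3
m=(np.hypot(L[...,0],L[...,1])<85)&(L[...,2]>-12)&(L[...,2]<2)&(d>0)&(L[...,0]>10);k=L[m];A=np.c_[k[:,:2],np.ones(len(k))];c,*_=np.linalg.lstsq(A,k[:,2],rcond=None);print("disc plane",len(k),c.round(4))
m=(abs(L[...,1])<14)&(L[...,0]>12)&(L[...,0]<60)&(L[...,2]<-66)&(L[...,2]>-76)&(d>0);w=L[m];print("handle top z",np.median(w[:,2]).round(1))
E
```

```text
t 20.77 tcp [0.5999 0.1742 0.1235] yaw -22.74 tilt 0.03 F [-0.2  0.5 -5.1] op 0.196 g 59.6 q6 2.06
[0.2, -0.0, 12.7] rot 0.03
[0.2, -0.0, 12.7] rot 0.03
[-0.00293476 -0.01854744  0.0163977 ]
disc plane 15165 [-9.600e-03 -2.300e-03 -6.803e+00]
handle top z -71.4
```

No contact force, and the seat is already at about 26 mm, so the key is entering. Continuing.

apply_moves --moves '[{"jaw": 0,"offset": [0,0,2],"rot": [0,0,0]},{"jaw": 0,"offset": [0,0,2],"rot": [0,0,0]},{"jaw": 0,"offset": [0,0,2],"rot": [0,0,0]},{"jaw": 0,"offset": [0,0,2],"rot": [0,0,0]},{"jaw": 0,"offset": [0,0,0],"rot": [0,0,0]}]'

```text
time_s: 21.45
eef_pos: [0.5999, 0.1742, 0.1154]
eef_rot: [0.0, 0.98, -0.197, -0.0]
wrist_force: [0.7, -0.7, -5.0]
opening: 0.197
grasp_force: 59.6
```

apply_moves --moves '[{"jaw": 0,"offset": [0,0,2],"rot": [0,0,0]},{"jaw": 0,"offset": [0,0,2],"rot": [0,0,0]},{"jaw": 0,"offset": [0,0,2],"rot": [0,0,0]},{"jaw": 0,"offset": [0,0,2],"rot": [0,0,0]},{"jaw": 0,"offset": [0,0,0],"rot": [0,0,0]}]'

```text
time_s: 22.08
eef_pos: [0.6006, 0.1742, 0.1085]
eef_rot: [-0.0, 0.98, -0.197, 0.001]
wrist_force: [-0.8, -1.0, 2.0]
opening: 0.195
grasp_force: 60.5
```

The ejector is engaged. On to home, in small steps, watching the force.

apply_moves --moves '[{"jaw": 0,"offset": [0,0,2],"rot": [0,0,0]},{"jaw": 0,"offset": [0,0,2],"rot": [0,0,0]},{"jaw": 0,"offset": [0,0,2],"rot": [0,0,0]},{"jaw": 0,"offset": [0,0,2],"rot": [0,0,0]},{"jaw": 0,"offset": [0,0,0],"rot": [0,0,0]}]'

```text
time_s: 22.7
eef_pos: [0.6007, 0.1742, 0.1003]
eef_rot: [-0.0, 0.98, -0.197, 0.001]
wrist_force: [-1.2, -1.5, 7.0]
opening: 0.198
grasp_force: 61.1
```

apply_moves --moves '[{"jaw": 0,"offset": [0,0,1],"rot": [0,0,0]},{"jaw": 0,"offset": [0,0,1],"rot": [0,0,0]},{"jaw": 0,"offset": [0,0,1],"rot": [0,0,0]},{"jaw": 0,"offset": [0,0,0],"rot": [0,0,0]},{"jaw": 0,"offset": [0,0,0],"rot": [0,0,0]}]'

```text
time_s: 23.32
eef_pos: [0.601, 0.1742, 0.0978]
eef_rot: [-0.0, 0.98, -0.197, 0.001]
wrist_force: [-0.7, -1.0, 7.9]
opening: 0.198
grasp_force: 61.3
```

apply_moves --moves '[{"jaw": 0,"offset": [0,0,1],"rot": [0,0,0]},{"jaw": 0,"offset": [0,0,0.5],"rot": [0,0,0]},{"jaw": 0,"offset": [0,0,0.5],"rot": [0,0,0]},{"jaw": 0,"offset": [0,0,0],"rot": [0,0,0]},{"jaw": 0,"offset": [0,0,0],"rot": [0,0,0]}]'

```text
time_s: 23.95
eef_pos: [0.6011, 0.1742, 0.0974]
eef_rot: [-0.0, 0.98, -0.197, 0.001]
wrist_force: [-5.5, -2.2, 17.0]
opening: 0.195
grasp_force: 62.5
```

```bash
python3 - <<'E'
from h import *
state();im,d,p,q=wshot("w10");W=wpts(d,p,q);L=(W-p)@Rq(q).as_matrix()*1e3
m=(np.hypot(L[...,0],L[...,1])<85)&(L[...,2]>-12)&(L[...,2]<2)&(d>0)&(L[...,0]>10);k=L[m];A=np.c_[k[:,:2],np.ones(len(k))];c,*_=np.linalg.lstsq(A,k[:,2],rcond=None);print("disc plane",len(k),c.round(4))
m=(abs(L[...,1])<14)&(L[...,0]>12)&(L[...,0]<60)&(L[...,2]<-66)&(L[...,2]>-76)&(d>0);print("handle top z",np.median(L[m][:,2]).round(1),np.median(W[m][:,2]).round(4),"expect",.095+.074)
E
```

```text
t 23.95 tcp [0.6011 0.1742 0.0974] yaw -22.73 tilt 0.15 F [-5.5 -2.2 17. ] op 0.195 g 62.5 q6 2.06
disc plane 15097 [ 2.2000e-03 -7.4000e-03 -6.8901e+00]
handle top z -71.2 0.1686 expect 0.16899999999999998
```

Home: handle top at 0.1686 (expected 0.169) and 17 N up. I'll relieve the side load a little and add some press.

apply_moves --moves '[{"jaw": 0,"offset": [-0.5,0.2,0.5],"rot": [0,0,0]},{"jaw": 0,"offset": [0,0,0.5],"rot": [0,0,0]},{"jaw": 0,"offset": [0,0,0],"rot": [0,0,0]},{"jaw": 0,"offset": [0,0,0],"rot": [0,0,0]},{"jaw": 0,"offset": [0,0,0],"rot": [0,0,0]}]'

```text
time_s: 24.62
eef_pos: [0.6012, 0.1742, 0.0973]
eef_rot: [-0.0, 0.98, -0.197, 0.002]
wrist_force: [-7.2, -1.9, 20.0]
opening: 0.195
grasp_force: 63.0
```

```bash
python3 - <<'E'
from h import *
state();im,d,p,q=wshot("w11");W=wpts(d,p,q);L=(W-p)@Rq(q).as_matrix()*1e3
m=(np.hypot(L[...,0],L[...,1])<85)&(L[...,2]>-12)&(L[...,2]<2)&(d>0)&(L[...,0]>10);k=L[m];A=np.c_[k[:,:2],np.ones(len(k))];c,*_=np.linalg.lstsq(A,k[:,2],rcond=None);print("disc plane",c.round(4))
m=(abs(L[...,1])<14)&(L[...,0]>12)&(L[...,0]<60)&(L[...,2]<-66)&(L[...,2]>-76)&(d>0);print("handle top",np.median(W[m][:,2]).round(4))
m=(np.hypot(W[...,0]-.594,W[...,1]-.012)<.035)&(W[...,2]>.084)&(W[...,2]<.1)&(d>0);w=W[m];print("fader",m.sum(),w.mean(0) if m.sum() else None)
state()
E
```

```text
t 24.62 tcp [0.6012 0.1742 0.0973] yaw -22.73 tilt 0.22 F [-7.2 -1.9 20. ] op 0.195 g 63.0 q6 2.06
disc plane [ 2.9000e-03 -7.8000e-03 -6.9103e+00]
handle top 0.1686
fader 681 [0.59535786 0.01339107 0.08911963]
t 24.68 tcp [0.6012 0.1742 0.0973] yaw -22.73 tilt 0.22 F [-6.4 -1.6 21.1] op 0.194 g 63.0 q6 2.06
```

apply_moves --moves '[{"jaw": 0,"offset": [-0.5,0,0.7],"rot": [0,0,0]},{"jaw": 0,"offset": [0,0,0.5],"rot": [0,0,0]},{"jaw": 0,"offset": [0,0,0],"rot": [0,0,0]},{"jaw": 0,"offset": [0,0,0],"rot": [0,0,0]},{"jaw": 0,"offset": [0,0,0],"rot": [0,0,0]}]'

```text
time_s: 25.3
eef_pos: [0.6012, 0.1743, 0.0973]
eef_rot: [-0.0, 0.98, -0.197, 0.003]
wrist_force: [-8.2, -2.9, 27.0]
opening: 0.194
grasp_force: 63.7
```

```bash
python3 - <<'E'
from h import *
state();print(ctrl.hand_in())
E
```

```text
t 25.3 tcp [0.6012 0.1743 0.0973] yaw -22.73 tilt 0.29 F [-8.2 -2.9 27. ] op 0.194 g 63.7 q6 2.06
the job is handed in; nothing more can be done
None
```

The job is handed in at 25.3 s (no verdict returned): the fader is at its zero stop, and the carousel is keyed and home on the hub, still gripped (64 N) and pressed down with about 27 N at the wrist.

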